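# Draw the used filter out of the bench dust extractor

## Task

Take the used filter out of the grey dust extractor: first push its dust drawer home until the catch snaps in, so that what falls from the filter is caught, then lay the top flap right back open and draw the filter cassette straight up out of its guides by its black grip. Carry it upright to the open carton and finish holding it up, still and upright, over the middle of the carton and clear above its rim, for us to look at; do not put it down or let go. Leave the drawer home and the flap open, and don't knock the carton or shift the other things on the table.

Things in the scene. Friction and masses are not known exactly. Their poses are not given: they have to be found in the camera images.
- extractor: grey sheet-steel dust extractor, fixed, 160 (x) x 180 (y) mm. Origin: centre of its underside; x runs from its front (drawer and louvre, roughly facing the robot) to its back. Plinth with drawer: 55 mm high, front at x = -80 mm. Filter chamber above it: x = -45 to +80 mm, 4 mm walls, open rim 172 mm above the table, covered by the flap. A hose spigot sticks out 37 mm behind
- dust_drawer (a joint): how far the dust drawer in the plinth is pulled out towards the front, along the extractor's -x (m): 0 fully home, 0.09 right out. It slides with about 1 N; a sprung roller catch resists with about 4 N more from 10 to 5 mm before home, then snaps the drawer shut and holds it
- drawer_handle (a point): middle of the drawer's bar handle: a horizontal steel bar 11 mm thick and 90 mm long (along the extractor's y), 35 mm in front of the drawer's front, 32 mm above the table; it moves with the drawer, and lies at x = -119 mm in the extractor's frame when the drawer is home
- flap (a joint): angle of the top flap (rad): 0 shut, 1.9 laid right back against its stop. The flap is a 131 x 186 mm, 3 mm plate, 0.28 kg, hinged along its back edge; it balances at about 1.5 rad: let go below 1.4 rad it falls shut, above 1.6 rad it falls open and stays
- flap_knob (a point): centre of the black ball knob on the flap, 28 mm across, 29 mm above the flap's top face on a 12 mm stem, 23 mm from the flap's front edge; it moves with the flap. Relative to flap_hinge it lies, with the flap shut, 105 mm to the extractor's -x and 32 mm up
- flap_hinge (a point): middle of the flap's hinge line, which runs along the extractor's y, at the back of the chamber rim, 172 mm above the table; it has the extractor's axes
- filter: filter cassette, hidden under the flap: aluminium frame with beige pleats, 20 (x) x 148 (y) x 80 (z) mm, 0.24 kg, black grip block on top. Origin: centre of its underside; x across its thickness. It stands loose in two guide channels, 2 mm of play, 55 mm above the table, 17.5 mm behind the extractor's middle; it is clear of the chamber's rim once raised by 120 mm
- filter_grip (a point): middle of the gripping zone of the filter's grip block, 104 mm above the filter's underside (24 mm above the frame, 8 mm below the block's top); the block is 15 (x) x 30 (y) mm and 32 mm high, with about 50 mm of free space on all sides in the chamber
- waste_carton: open brown cardboard carton with a little litter on its floor, 249 (x) x 312 (y) x 125 (z) mm, fixed to the table at the right. Origin: centre of its underside; the rim is 125 mm above the table, the opening about 165 x 245 mm
- filter_box: yellow-labelled card box of a new filter, 68x106x63 mm, standing left of the extractor. Origin: centre of its underside. To be left where it is
- red_lens: red tail-lamp lens, 76x171x34 mm, lying at the left. Origin: centre of its underside. To be left where it is
- amber_lens: amber side-lamp lens, 58x79x26 mm, lying at the back between extractor and carton. Origin: centre of its underside. To be left where it is
- gear_knob: black gear knob, 40 mm across, 31 mm high, at the front left. Origin: centre of its underside. To be left where it is

How it is judged:
On the way, in this order (a step that is already met when the one before it is completed fails the run):
1. the dust drawer is home in its catch, while the flap is still shut (value of joint dust_drawer below 0.002 m and value of joint flap below 0.1 rad), for 0.3 s.
2. the flap is laid back open (value of joint flap above 1.7 rad and value of joint dust_drawer below 0.003 m), for 0.2 s.
3. the filter is drawn out of the extractor, held in the fingers, with the drawer home (z of filter in the frame of extractor above 0.175 m and contact force between filter and the fingers above 1 N and value of joint dust_drawer below 0.003 m and angle between filter's own z axis and vertical below 0.35 rad), for 0.1 s.
At the end, for the whole second after the job is handed in: The fingers hold the filter, at rest, upright within 0.25 rad, its underside over 140 mm above the table and within 60 mm of the carton's middle seen from above, not touching the carton; the drawer is home within 3 mm and the flap open beyond 1.7 rad (all of step 2 and contact force between filter and the fingers above 1 N and height (world z) of filter above 0.14 m and horizontal distance between filter and waste_carton below 0.06 m and angle between filter's own z axis and vertical below 0.25 rad and linear speed of filter below 0.03 m/s and contact force between filter and waste_carton below 0.1 N); the arm keeps its last pose, push and grip.
It fails at once if the filter is tipped over (angle between filter's own z axis and vertical above 0.7 rad).
It fails at once if the carton is knocked with more than 5 N (contact force between waste_carton and anything else above 5 N).
It fails at once if another thing on the table is shifted by more than 20 mm (distance of any of filter_box, red_lens, amber_lens, gear_knob from where it was at the start of the episode above 0.02 m).
It also fails if it takes over 72 s, if anything falls off the work surface, if the arm or the gripper's body presses on something with over 40 N, if the wrist force passes 120 N, or if a joint passes its speed limit or range.

## Robot

A 6-joint arm with a two-finger parallel gripper is mounted at the origin on a cart in front of the work surface, level with it; the furniture and walls round the work are solid. World frame = base frame: x ahead of the robot, y to its left, z up, the work surface at z = 0. Lengths are in m, angles in rad, forces in N, time in s.
With the tool pointing down it reaches from about 0.325 to 0.775 m from the base axis. Payload 5.5 kg.
Tool frame: the origin (TCP) lies between the finger pads; the fingertips stand 8 mm ahead of it and the grasp point (between the pads) lies 11 mm behind it (tcp_to_tips is the distance from the TCP to the fingertips, in m); z points along the fingers, y is the line along which they close (so a half turn about z gives the same grasp; the last joint's range is limited). The gripper opens to 88 mm and grips with 3 to 60 N. Pads are 20 mm wide; open, the fingers measure 115 mm over their backs; the gripper's body (75 mm by 178 mm) begins 61 mm behind the grasp point.
Start: joints at [-1.231, 0.091, 1.231, -0, 1.82, -0.057], TCP at [0.232, -0.553, 0.231] pointing down, gripper open.
Joint ranges: [-2.87, 2.87], [-0.86, 2.18], [0.17, 2.46], [-1.51, 4.65], [0.06, 2.69], [-2.65, 2.65]. Speed limits (rad/s): [2.57, 2.57, 3.01, 3.14, 3.14, 3.14].

## Interface

Orientations are given as a unit quaternion [w, x, y, z].
In Python, from bench import * gives the robot as it stands. Calls block until the motion is done:
- move_to(position, orientation): joint-space move of the TCP to a pose.
- move_l(position, speed=0.15, orientation=None): straight line of the TCP; orientation=None keeps the orientation; speed is the mean speed in m/s.
- movej(angles): joint-space move.
- gripper_open() and close(): open the fingers fully, or close them until they stop; the grip force is fixed at half the most.
- hold(seconds).
- inverse_kinematics(position, orientation): joint angles nearest the present ones, or None.
- state(): the state.
- get_image(name): name is "side" or "top" or "wrist"; returns a dict with "frame" (400x640x3 uint8, blue, green, red), "depth" (400x640 float32, m along the optical axis (not along the pixel's ray), 0 where there is no reading), "camera_matrix" (3x3 intrinsics, pixels), "k1" (the pictures are not rectified: a ray, as slopes to the right and down, at radius r is drawn at 1 + k1 r^2 times it, then the intrinsics apply), "view" (4x4, takes a point from world to camera coordinates). Camera axes: x right, y up, looking along -z (the intrinsics and any distortion apply to the point x, -y, -z); pixel columns grow to the right and rows downward; lengths in m; the calibration is good to about 2 mm. A picture is of the moment at which its call begins.
A pose or a line that the arm cannot do raises IKError and nothing moves.
- job_done(): hands the job in; it is judged then, once.
The state is a dict: "time": time; "joint_pos": joint angles; "dq": joint speeds; "joint_torque": joint torques, N m; "ee_pos": TCP position; "ee_rot": TCP orientation; "ft_force": force on the tool from outside, world axes, zero at the start; "moment": the same for the moment, N m; "finger_gap": finger opening in m; "finger_force": force on a finger pad.
Only numpy, scipy, OpenCV 4.12 (cv2) and the standard library are available. Lean on these libraries where they do the work, as an engineer would, in place of code of your own. Each camera call takes 0.05 s, during which the arm holds its last target. There are 200 camera calls.

## Working session

There is one attempt and no reset: what is moved stays moved. The work goes in short steps, each a Python script; the robot and the scene stay as the last script left them, time stands still between calls to the robot, and variables do not carry over. Pictures are saved under pics/ and viewed, at most 10 in all, crops included, and the job is handed in when it is done.

```bash
mkdir -p pics; ls; cat > h.py <<'E'
from bench import *
import numpy as np, cv2
def pts(im):
    """world xyz per pixel from depth"""
    K=im["camera_matrix"];d=im["depth"];h,w=d.shape
    u,v=np.meshgrid(np.arange(w),np.arange(h))
    xd=(u-K[0][2])/K[0][0]; yd=(v-K[1][2])/K[1][1]
    x,y=xd.copy(),yd.copy()
    for _ in range(8):
        s=1+im["k1"]*(x*x+y*y); x,y=xd/s,yd/s
    c=np.stack([x*d,-y*d,-d,np.ones_like(d)],-1)
    P=c@np.linalg.inv(np.array(im["view"])).T
    P[d==0]=np.nan
    return P[...,:3]
E
python3 - <<'E'
from h import *
for n in("top","side"):
    im=get_image(n);cv2.imwrite(f"pics/{n}0.png",im["frame"]);np.save(f"{n}0.npy",pts(im))
    V=np.linalg.inv(np.array(im["view"]));print(n,V[:3,3].round(3),(-V[:3,2]).round(2))
print(state())
E
```

```text
pics
top [0.313 0.071 1.224] [ 0.2  -0.01 -0.98]
side [0.598 0.593 1.062] [-0.05 -0.52 -0.85]
{'time': 0.1, 'joint_pos': array([-1.23068869e+00,  9.17796315e-02,  1.23173621e+00, -1.88663193e-05,
        1.81978744e+00, -5.66970924e-02]), 'dq': array([ 0.00030158, -0.0023703 , -0.00528319,  0.00069965,  0.00090493,
        0.00049545]), 'joint_torque': array([ 2.53561018e-03, -4.47854877e+01, -4.07570350e+01,  7.01092905e-02,
        2.83759291e-02, -1.32671203e-04]), 'ee_pos': array([ 0.23179758, -0.55315495,  0.22963881]), 'ee_rot': array([-8.45449319e-04,  9.80382826e-01,  1.97100948e-01, -1.29849854e-04]), 'ft_force': array([-0.78313317, -0.54536495, -0.9149148 ]), 'moment': array([0.03493739, 0.00061042, 0.03514507]), 'finger_force': 0.0, 'finger_gap': 0.0877238016738647}
```

View pics/top0.png

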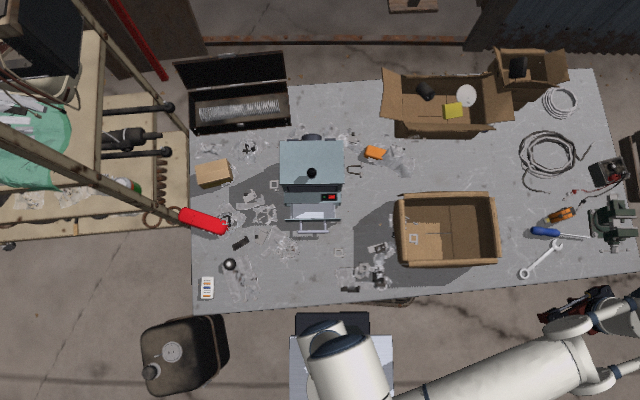

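View pics/side0.png

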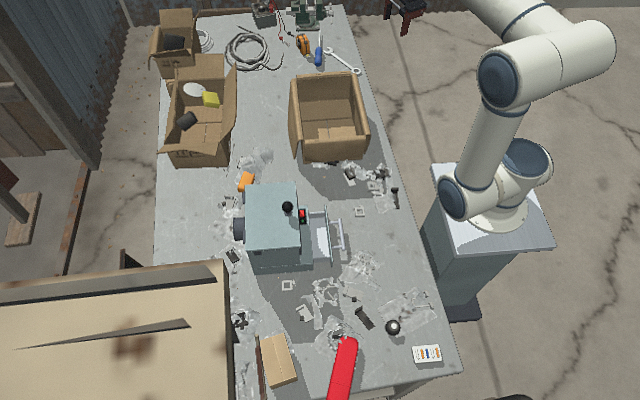

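The top view shows the extractor at about (312,165), with the knob at (312,173) and the drawer handle at (312,232). The carton is centred near (448,230). Next I'll take positions from depth.

```bash
python3 - <<'E'
from h import *
P=np.load("top0.npy");S=np.load("side0.npy")
def box(Q,n):
    r=cv2.minAreaRect(Q[:,:2].astype(np.float32));print(n,len(Q),np.round(r[0],4),np.round(r[1],4),round(r[2],2),"med",np.median(Q,0).round(4))
def sel(P,u0,u1,v0,v1,z0,z1):
    Q=P[v0:v1,u0:u1].reshape(-1,3);return Q[(Q[:,2]>z0)&(Q[:,2]<z1)]
box(sel(P,270,352,132,200,.165,.185),"flap top")
box(sel(S,238,308,175,275,.165,.185),"flap side")
Q=sel(P,300,325,160,185,.19,.23);box(Q,"knob top");print(Q[:,2].max())
box(sel(S,275,300,195,220,.19,.23),"knob side")
Q=sel(P,285,345,215,245,.026,.045);box(Q,"handle top")
Q=sel(S,325,350,210,270,.026,.045);box(Q,"handle side")
box(sel(P,385,510,185,275,.11,.14),"carton top")
box(sel(S,280,375,65,165,.11,.14),"carton side")
for v in range(196,245,2):print(v,P[v,312].round(3),P[v,300].round(3))
E
```

```text
flap top 2811 [0.6571 0.0837] [0.1381 0.1843] 0.65 med [0.6553 0.0833 0.1739]
flap side 3545 [0.6564 0.0862] [0.1372 0.1887] 0.34 med [0.6565 0.0975 0.1754]
knob top 78 [0.6115 0.0844] [0.025  0.0241] 89.64 med [0.6098 0.0844 0.2125]
0.2191251889385366
knob side 101 [0.6114 0.0877] [0.0252 0.0237] 32.77 med [0.6118 0.0903 0.2134]
handle top 215 [0.4923 0.0834] [0.0542 0.1733] 1.25 med [0.475  0.083  0.0352]
handle side 239 [0.4894 0.0978] [0.1527 0.0549] 84.28 med [0.4746 0.0957 0.0366]
carton top 2063 [ 0.4664 -0.3211] [0.2229 0.3055] 1.56 med [ 0.4598 -0.3179  0.1209]
carton side 1615 [ 0.4662 -0.3187] [0.2242 0.3049] 1.75 med [ 0.4654 -0.2886  0.1212]
196 [0.58  0.085 0.053] [0.579 0.123 0.057]
198 [0.574 0.085 0.052] [0.573 0.123 0.057]
200 [0.566 0.085 0.056] [0.567 0.123 0.053]
202 [0.56  0.085 0.054] [0.56  0.123 0.056]
204 [0.563 0.086 0.012] [0.563 0.125 0.013]
206 [0.556 0.086 0.013] [0.555 0.125 0.016]
208 [0.549 0.086 0.011] [0.55  0.125 0.012]
210 [0.543 0.086 0.011] [0.542 0.125 0.015]
212 [0.537 0.086 0.008] [0.536 0.125 0.015]
214 [0.529 0.086 0.016] [0.53  0.125 0.012]
216 [0.523 0.086 0.013] [0.524 0.125 0.007]
218 [0.517 0.086 0.009] [0.516 0.125 0.015]
220 [0.506 0.086 0.038] [0.506 0.123 0.041]
222 [ 0.506  0.086 -0.004] [0.5   0.124 0.035]
224 [ 0.499  0.086 -0.002] [0.494 0.124 0.032]
226 [ 0.493  0.086 -0.004] [0.487 0.124 0.038]
228 [ 0.486  0.086 -0.001] [0.481 0.124 0.035]
230 [0.474 0.086 0.038] [0.475 0.124 0.031]
232 [0.468 0.086 0.039] [0.468 0.124 0.036]
234 [ 0.467  0.087 -0.002] [ 0.467  0.125 -0.001]
236 [ 0.46   0.087 -0.002] [0.46  0.125 0.002]
238 [ 0.454  0.087 -0.003] [ 0.454  0.125 -0.   ]
240 [0.446 0.087 0.004] [0.447 0.125 0.002]
242 [0.44  0.087 0.002] [ 0.441  0.125 -0.   ]
244 [0.434 0.087 0.001] [ 0.435  0.125 -0.003]
```

```bash
cat >> h.py <<'E'
D=[0,1,0,0]               # tool down, fingers close along world y
HX,YC,HZ=0.7165,0.0855,0.172
def knob(t): return np.array([HX-.105*np.cos(t)+.032*np.sin(t),YC,HZ+.105*np.sin(t)+.032*np.cos(t)])
E
python3 - <<'E'
from h import *
for t in(0,.8,1.4,1.5,1.6,1.65,1.7,1.8):
    p=knob(t)-[0,0,.011];print(t,p.round(3),inverse_kinematics(p,D) is not None)
for p in([.655,YC,.15],[.655,YC,.31],[.466,-.32,.32]):print(p,inverse_kinematics(p,D) is not None)
# drawer
close()
move_to([.42,YC,.25],D);move_l([.42,YC,.031],.15)
f0=np.array(state()["ft_force"]);x=.42
move_l([.452,YC,.031],.1);x=.452
log=[]
while x<.525:
    x+=.0015;move_l([x,YC,.031],.03);s=state()
    f=np.array(s["ft_force"])-f0;log.append((round(s["ee_pos"][0],4),round(f[0],1)))
    if abs(f[0])>12:break
print(log,state()["time"])
im=get_image("top");cv2.imwrite("pics/t1.png",im["frame"][120:280,230:400].repeat(3,0).repeat(3,1))
E
```

```text
0 [0.612 0.086 0.193] True
0.8 [0.666 0.086 0.259] True
1.4 [0.73  0.086 0.27 ] True
1.5 [0.741 0.086 0.268] True
1.6 [0.752 0.086 0.265] True
1.65 [0.757 0.086 0.263] True
1.7 [0.762 0.086 0.261] True
1.8 [0.772 0.086 0.256] True
[0.655, 0.0855, 0.15] True
[0.655, 0.0855, 0.31] True
[0.466, -0.32, 0.32] True
[(np.float64(0.4532), np.float64(-0.5)), (np.float64(0.4549), np.float64(0.0)), (np.float64(0.4566), np.float64(-1.0)), (np.float64(0.4581), np.float64(-0.8)), (np.float64(0.4596), np.float64(0.5)), (np.float64(0.4611), np.float64(-1.0)), (np.float64(0.4626), np.float64(-0.6)), (np.float64(0.4641), np.float64(-0.5)), (np.float64(0.4656), np.float64(0.5)), (np.float64(0.4671), np.float64(-0.6)), (np.float64(0.4686), np.float64(-0.1)), (np.float64(0.4702), np.float64(-0.1)), (np.float64(0.4716), np.float64(0.3)), (np.float64(0.4731), np.float64(-0.5)), (np.float64(0.4746), np.float64(1.2)), (np.float64(0.4761), np.float64(0.4)), (np.float64(0.4776), np.float64(-0.3)), (np.float64(0.4791), np.float64(0.0)), (np.float64(0.4806), np.float64(0.1)), (np.float64(0.4821), np.float64(-1.1)), (np.float64(0.4836), np.float64(-1.0)), (np.float64(0.4851), np.float64(-0.9)), (np.float64(0.4866), np.float64(-0.4)), (np.float64(0.4881), np.float64(-0.2)), (np.float64(0.4896), np.float64(0.2)), (np.float64(0.4911), np.float64(-0.6)), (np.float64(0.4925), np.float64(-0.7)), (np.float64(0.4936), np.float64(-4.8)), (np.float64(0.4955), np.float64(-3.8)), (np.float64(0.4974), np.float64(-0.7)), (np.float64(0.4991), np.float64(0.3)), (np.float64(0.5002), np.float64(-0.4)), (np.float64(0.5016), np.float64(-0.2)), (np.float64(0.5027), np.float64(-0.8)), (np.float64(0.5029), np.float64(-8.4)), (np.float64(0.503), np.float64(-13.5))] 14.8917
```

View pics/t1.png

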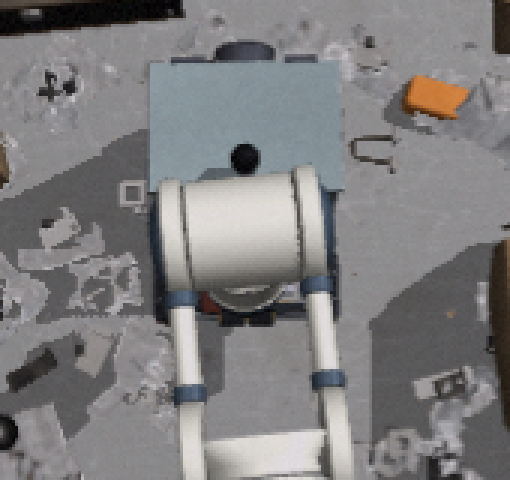

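The image shows the arm over the drawer with the flap still shut. The force trace gives the catch (about 5 N), then the snap, then the hard stop at the predicted place. Next is the flap.

```bash
python3 - <<'E'
from h import *
hold(.3)
move_l([.47,YC,.031],.1);move_l([.47,YC,.27],.2);gripper_open()
g=np.array([0,0,.011])
k=knob(0)-g
move_l([k[0],YC,.28],.2);move_l(k,.1)
close();s=state();print("gap",s["finger_gap"],s["finger_force"],s["time"])
if .02<s["finger_gap"]<.032:
    for t in np.arange(.1,1.73,.1):
        move_l(knob(t)-g,.08);s=state();print(round(t,2),np.round(s["ft_force"],1),round(s["finger_gap"],4))
    print(state()["time"])
im=get_image("side");cv2.imwrite("pics/s1.png",im["frame"][100:300,180:400].repeat(2,0).repeat(2,1))
E
```

```text
gap 0.0266016515403252 29.999984800815582 21.3167
0.1 [-0.4  0.3 -2.1] 0.0265
0.2 [-0.2  0.6 -3. ] 0.0265
0.3 [ 0.9  0.6 -3.5] 0.0269
0.4 [-0.7  0.2 -4.8] 0.0266
0.5 [ 1.2  1.9 -4.3] 0.0267
0.6 [ 0.1  2.6 -4.1] 0.0263
0.7 [-0.7  3.1 -4.3] 0.0264
0.8 [-0.4  3.9 -3.2] 0.0267
0.9 [-1.4  4.4 -3.1] 0.0265
1.0 [-1.7  4.8 -1.6] 0.0265
1.1 [-1.2  4.6 -0.2] 0.0267
1.2 [-2.7  4.9 -0.2] 0.0266
1.3 [-1.4  6.2  0.9] 0.0267
1.4 [-0.4  5.3  2. ] 0.0265
1.5 [-0.3  6.3  3.1] 0.0263
1.6 [0.7 4.9 3.3] 0.027
1.7 [1.  7.  4.7] 0.0268
26.1333
```

View pics/s1.png

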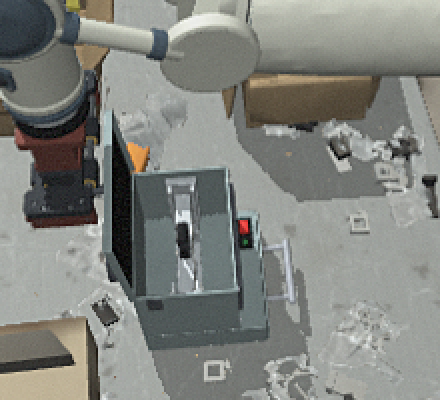

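The flap is past vertical, held at the knob. The filter's black grip is visible inside, near crop pixel (183,238). Now I'll release, back off and measure the grip.

```bash
python3 - <<'E'
from h import *
p=np.array(state()["ee_pos"])
gripper_open();hold(.4)
up=[p[0],YC,.335]
try: move_l(up,.15)
except Exception as e:
    print("up",e)
    for z in(.30,.31,.32,.33):print(z,inverse_kinematics([p[0],YC,z],D) is not None)
    raise SystemExit
move_l([.64,YC,.335],.2)
print(state()["time"])
im=get_image("wrist");cv2.imwrite("pics/w1.png",im["frame"]);np.save("w1.npy",pts(im))
im=get_image("side");P=pts(im);cv2.imwrite("pics/s2.png",im["frame"][100:300,180:400].repeat(2,0).repeat(2,1));np.save("s2.npy",P)
E
```

```text
29.325
```

View pics/w1.png

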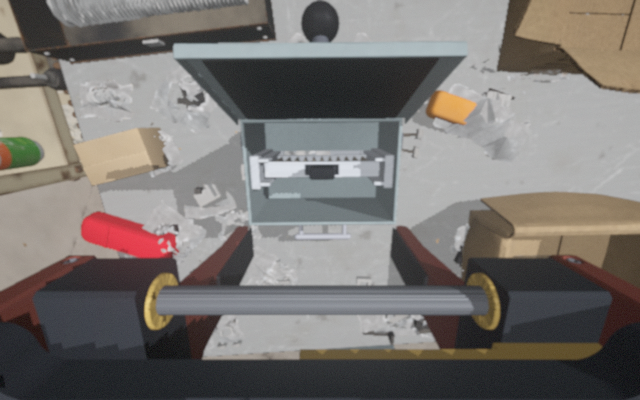

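View pics/s2.png

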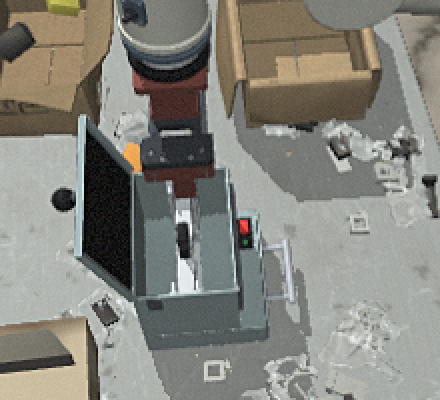

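The flap lies back on its stop. In the wrist view the grip is at (321,172) and the drawer handle is close to the plinth, so the drawer is home. Next I'll get the grip position.

```bash
python3 - <<'E'
from h import *
for n,f,r in(("w","w1.npy",(295,350,160,182)),("s","s2.npy",(262,282,205,235))):
    P=np.load(f);Q=P[r[2]:r[3],r[0]:r[1]].reshape(-1,3);Q=Q[(Q[:,2]>.15)&(Q[:,2]<.185)]
    print(n,len(Q),Q.min(0).round(4),Q.max(0).round(4),np.median(Q,0).round(4))
E
```

```text
w 373 [0.6492 0.0704 0.1502] [0.6642 0.1016 0.1696] [0.6581 0.0861 0.1674]
s 82 [0.647  0.0724 0.1511] [0.6621 0.102  0.1723] [0.6542 0.0907 0.1659]
```

```bash
python3 - <<'E'
from h import *
x,y=.656,.086
move_l([x,y,.26],.15);move_l([x,y,.149],.08);print(np.round(state()["ft_force"],1))
close();s=state();print("gap",s["finger_gap"],s["finger_force"],s["time"])
if .025<s["finger_gap"]<.034:
    f0=np.array(s["ft_force"])
    for z in(.17,.21,.25,.29,.33):
        move_l([x,y,z],.08);s=state();print(z,(s["ft_force"]-f0).round(1),round(s["finger_gap"],4))
    hold(.2);print(s["time"])
im=get_image("side");cv2.imwrite("pics/s3.png",im["frame"][60:300,160:400].repeat(2,0).repeat(2,1))
E
```

```text
[ 0.3  0.1 -0. ]
gap 0.029644846432511803 29.999898076057434 32.5417
0.17 [-0.1  0.6 -3.2] 0.0296
0.21 [ 0.1  0.7 -2.6] 0.0298
0.25 [-0.  -0.  -3.3] 0.0298
0.29 [-0.4  0.4 -3.1] 0.03
0.33 [ 0.7  0.3 -3.3] 0.0298
35.5583
```

View pics/s3.png

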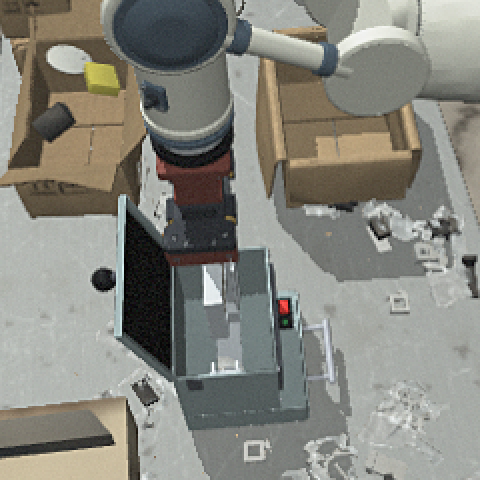

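The filter hangs upright in the fingers, clear of the chamber, and the flap and drawer are unchanged. Next I'll carry it over.

```bash
python3 - <<'E'
from h import *
move_l([.60,-.06,.34],.12);move_l([.466,-.32,.34],.12);move_l([.466,-.32,.32],.05)
hold(.8);s=state();print(s["time"],s["ee_pos"],s["finger_gap"],s["finger_force"],np.round(s["ft_force"],1))
im=get_image("side");cv2.imwrite("pics/s4.png",im["frame"])
P=pts(im);Q=P[30:160,270:380].reshape(-1,3);Q=Q[(Q[:,2]>.19)&(Q[:,2]<.30)&(abs(Q[:,0]-.466)<.1)&(abs(Q[:,1]+.32)<.15)];print(len(Q),Q.min(0),Q.max(0))
E
```

```text
41.2 [ 0.46599507 -0.31996811  0.31997678] 0.0293464587139288 29.999505579471588 [ 0.3 -0.  -3. ]
294 [ 0.453889   -0.39102427  0.22637333] [ 0.47443893 -0.2417395   0.29989745]
```

View pics/s4.png

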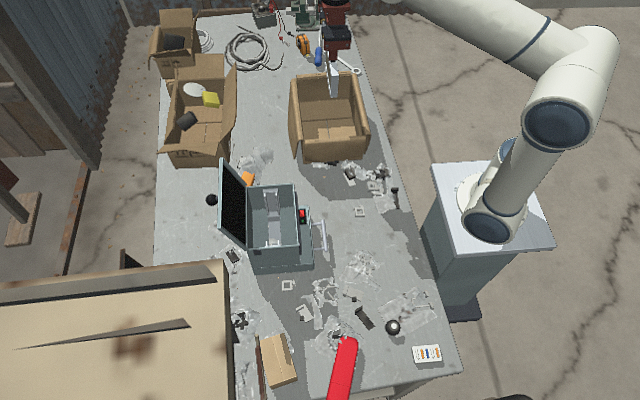

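The filter hangs upright over the carton, near (335,80), with its underside about 0.226 m up. The flap is open and the drawer is home.

```bash
python3 -c "
from bench import *
print(job_done())"
```

```text
the job is handed in; nothing more can be done
None
```

I handed the job in at about 41 s of the 72 s allowed, with the filter held upright and still over the middle of the carton, about 0.1 m above its rim, the drawer home and the flap laid back; no verdict came back.

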